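# Clock a keyed lens barrel in its V-cradle and latch it

### The job

Lock the black lens barrel in its V-cradle at its key position: swing the red-tipped latch over onto the barrel's slotted flange, and roll the barrel in the white-lined V-rests (push on its brass thumbscrews) until the latch's brass key is felt to drop fully home in the flange's keyway. The barrel must stay down in the V-rests all the while, and the things lying round the cradle are to be left alone.

Things in the scene. Friction and masses are not known exactly. Their poses are not given: they have to be found in the camera images.
- cradle: Grey V-cradle fixed to the worktop. Origin on the barrel's axis, midway between the two V-rests, 72 mm above the worktop. Its x axis points straight up, its z axis lies level along the barrel (roughly to the robot's right), its y axis level across the barrel, roughly towards the robot. Base plate 168 mm (z) by 138 mm (y = -77 to +61), its top 14 mm above the worktop.
- rest_left (a point): Middle of the left V-rest, on the barrel's axis (cradle z = -60 mm); the right rest is at z = +60 mm. Each is 16 mm thick and 100 mm wide, 58 mm high above the worktop, with a 90 degree V lined with slippery white plastic (friction about 0.2).
- barrel: Black lens barrel, loose, about 0.85 kg, 180 mm long, 60 mm in diameter in the rests (end rims 66 mm). Origin on its axis at mid-length, z as the cradle's z, x out through the keyway. It starts turned about z against the cradle by 0.6 to 5.7 rad; turn 0 (x straight up) is the key position. A thumbscrew pushed sideways with about 2 to 4 N rolls it; friction stops it where it is left.
- keyway (a point): Middle of the keyway's mouth, on the rim of the bare metal flange (barrel frame 36, 0, 28 mm). The flange is 72 mm in diameter and 18 mm thick; this is its only keyway, 16 mm wide and 8 mm deep. A red dot on the black barrel beside the flange marks it.
- screw1 (a point): Middle of the head of the first of four brass thumbscrews, 90 degrees apart round a bare metal ring (68 mm in diameter, 28 mm long; barrel z = -26 mm). This one is turned +45 degrees about the barrel's z from the keyway. Heads are cylinders 14 mm in diameter and 16 mm long, pointing outward, from 40 to 56 mm from the barrel's axis; the points lie 48 mm from it.
- screw2 (a point): Middle of the head of the second thumbscrew, turned +135 degrees from the keyway. A screw near the top rolls the barrel well when pushed sideways, on until it leans some 60 degrees away; one that leans far towards the finger makes the barrel ride up the V instead.
- screw3 (a point): Middle of the head of the third thumbscrew, turned -135 degrees about the barrel's z from the keyway; the same size.
- screw4 (a point): Middle of the head of the fourth thumbscrew, turned -45 degrees about the barrel's z from the keyway; the same size.
- latch (a joint): Angle of the key latch, rad. 0: level and fully home, key in the keyway. About 0.1: key riding on the flange's rim. It starts open at 1.75 to 2.0, leaning away from the barrel (upright 1.57, stop 2.05). Pushed past upright it falls on the flange by its own weight, rides there, and drops in when the keyway comes under it; the barrel then cannot turn further either way.
- latch_pivot (a point): The latch's pivot, on the far side (cradle frame 38, -58, 28 mm), parallel to the barrel, on a grey post 16 mm (y) by 34 mm (z), its top 118 mm above the worktop. The latch is a steel arm, 14 mm wide and 10 mm thick, with a red tab at its free end, 92 mm from the pivot. Closed it lies level over the barrel, pointing to the robot; its back face is 14 mm above the pivot.
- latch_key (a point): Middle of the lower face of the brass key (12 mm wide, 14 mm long, standing out 12 mm from the arm, 58 mm from the pivot); fully home it lies 30 mm above the barrel's axis.
- latch_tab (a point): Middle of the red tab at the latch's free end, 80 mm from the pivot; the tab is 18 mm wide, 16 mm thick, 24 mm long.
- eyepiece_cap: Black round eyepiece cap, 34 mm in diameter, 14 mm high, on the worktop; origin at the centre of its underside. To be left alone.
- petri_dish: Clear petri dish, 62 mm in diameter, 15 mm high, on the worktop; origin at the centre of its underside. To be left alone.
- dropper_bottle: Small white bottle with a blue band and black dropper cap, 33 mm in diameter, 96 mm high, on the worktop; origin at the centre of its underside. To be left alone.

How it is judged (in metres and radians):
At the end, for the whole second after the job is handed in: The latch is down (joint below 0.045 rad) with its key in the keyway (the middle of the keyway's mouth within 10 mm of the key's lower face, which stands 6 mm deep in it), the barrel lies at rest in both V-rests (its middle within 7 mm of the cradle's origin; it has about 2.5 mm of end play) (value of joint latch below 0.045 rad and distance between keyway and latch_key below 0.01 m and distance between barrel and cradle below 0.007 m and linear speed of barrel below 0.01 m/s and angular speed of barrel below 0.1 rad/s); the robot touches nothing.
It fails at once if the barrel is lifted or thrown out of the V-rests (its middle more than 12 mm above its resting height) (x of barrel in the frame of cradle above 0.012 m).
It fails at once if the eyepiece cap, petri dish or dropper bottle is moved more than 30 mm (distance of any of eyepiece_cap, petri_dish, dropper_bottle from where it was at the start of the episode above 0.03 m).
It also fails if it takes over 51 s, if anything falls off the work surface, if the arm or the gripper's body presses on something with over 40 N, if the wrist force passes 120 N, or if a joint passes its speed limit or range.

### The arm

A 6-joint arm with a two-finger parallel gripper is mounted at the origin on a cart in front of the work surface, level with it; the furniture and walls round the work are solid. World frame = base frame: x ahead of the robot, y to its left, z up, the work surface at z = 0. Lengths are in mm, angles in rad, forces in N, time in s.
With the tool pointing down it reaches from about 375 to 975 mm from the base axis. Payload 3.8 kg.
Tool frame: the origin (TCP) lies midway between the tips of the shut fingers; the grasp point (between the pads) lies 19 mm behind it; z points along the fingers, y is the line along which they close (so a half turn about z gives the same grasp; the last joint's range is limited). The gripper opens to 85 mm and grips with 20 to 120 N. Pads are 22 mm wide; open, the fingers measure 114 mm over their backs; the gripper's body (76 mm by 85 mm) begins 54 mm behind the grasp point. The pads swing forward as they close: fully open they stand 13 mm farther back than shut.
Start: joints at [1.3, 0.264, 1.604, -0, 1.274, -0.037], TCP at [156.379, 656.63, 231.28] pointing down, gripper open.
Joint ranges: [-2.63, 2.63], [-0.94, 2.18], [0.31, 2.57], [-1.31, 4.45], [0, 2.66], [-2.55, 2.55]. Speed limits (rad/s): [2.57, 2.57, 3.14, 3.14, 3.14, 3.14].

### API

Orientations are given as a unit quaternion [x, y, z, w].
In Python, from cell import arm, imaging gives the robot as it stands (arm), with the cameras (imaging).
- The arm moves only by the shell command python3 drive.py 'ROWS' [OPENING] [FORCE]. ROWS is a JSON list of rows, 1 to 10 of them, each an object with the fields tx, ty, tz (the shift in mm), wx, wy, wz (a rotation vector in rad); a field left out counts as zero; each row shifts and turns the commanded pose from where the row before left it, along the tool's axes as they then stand; what a row does not reach is not made up. A row lasts 1/8 s, in which the tool goes at most 62.5 mm and 0.188 rad, less where a joint would pass 70% of its speed; a pose out of reach is approached as far as the arm can. OPENING is the opening from 0.0 (shut) to 1.0 (fully open), set as the command begins (- or left out keeps the last). The fingers move at their own pace and stop on an object; FORCE is the grip in N (left out, the last holds). Time passes only in rows, so rows that do not move let the fingers close. It prints the time, the measured TCP pose, the force, the opening and the grip force at its end. Input that does not fit is refused with a message, and nothing moves.
- arm.read_state(): the state, without advancing time (a new reading comes with each control period).
- imaging.camera(name): name is "scene" or "side" or "wrist"; returns the picture (420x560x3 uint8, red, green, blue); there is no depth.
- imaging.calibration(name): a dict with "intrinsics" (3x3 intrinsics, pixels), "k1" (the pictures are not rectified: a ray, as slopes to the right and down, at radius r is drawn at 1 + k1 r^2 times it, then the intrinsics apply), "R" (3x3) and "t" (3): a world point X has camera coordinates R X + t. Camera axes: x right, y down, z forward; pixel columns grow to the right and rows downward; lengths in mm; the calibration is good to about 2 mm. A picture is of the moment at which its call begins: read the wrist's pose just before it. calibration takes no time and is no camera call; for the wrist camera it gives the pose at the moment of the call.
- arm.sign_off(): hands the job in; it is judged then, once.
The state is a dict: "clock": time; "q": joint angles; "dq": joint speeds; "tau": joint torques, N m; "position": TCP position; "tcp_rot": TCP orientation; "ft_force": force on the tool from outside, world axes, zero at the start; "torque": the same for the moment, N m; "gripper_width": opening from 0.0 (shut) to 1.0 (fully open); "finger_force": force on a finger pad.
Only numpy, scipy, OpenCV 4.12 (cv2) and the standard library are available. Lean on these libraries where they do the work, as an engineer would, in place of code of your own. Each camera call takes 0.05 s, during which the arm holds its last target. There are 200 camera calls.

## Working session

There is one attempt and no reset: what is moved stays moved. The work goes in short steps, Python scripts to look and compute and a shell command to move; the robot and the scene stay as the last step left them, time stands still between calls to the robot, and variables do not carry over. Pictures are saved under pics/ and viewed, at most 10 in all, crops included, and the job is handed in when it is done.

```bash
ls; mkdir -p pics; python3 - <<'E'
from cell import arm, imaging
import cv2
for n in("scene","side"):
    im=imaging.camera(n); cv2.imwrite(f"pics/{n}0.png",im[:,:,::-1])
    c=imaging.calibration(n); print(n,c)
s=arm.read_state(); print(s)
E
```

```text
cell.py
drive.py
pics
scene {'intrinsics': array([[492.29654487,   0.        , 278.32672788],
       [  0.        , 492.29654487, 205.71106247],
       [  0.        ,   0.        ,   1.        ]]), 'k1': -0.09527058221311628, 'R': array([[-0.87305093, -0.48737519,  0.01573233],
       [-0.31469008,  0.53848246, -0.78166924],
       [ 0.37249461, -0.68738786, -0.62349475]]), 't': array([492.40493745, 278.68552537, 862.35921275])}
side {'intrinsics': array([[432.36061761,   0.        , 279.65325995],
       [  0.        , 432.36061761, 213.15234938],
       [  0.        ,   0.        ,   1.        ]]), 'k1': -0.07023862845273103, 'R': array([[ 0.84916817, -0.52799351, -0.0116738 ],
       [-0.34706667, -0.54125113, -0.7658929 ],
       [ 0.39806802,  0.65442346, -0.64286218]]), 't': array([-478.86549558,  251.58883407,  998.15572773])}
{'clock': 0.1, 'q': array([ 1.30010846e+00,  2.64678970e-01,  1.60524022e+00, -4.96131339e-06,
        1.27369229e+00, -3.68960590e-02]), 'dq': array([-0.00041964, -0.00276724, -0.00329587,  0.00136559,  0.00159981,
       -0.0005448 ]), 'tau': array([-2.21815635e-04, -5.16710222e+01, -3.68590379e+01, -1.28597821e-04,
        6.38480647e-03, -3.58778095e-05]), 'position': array([156.20061834, 656.00221291, 230.08423846]), 'tcp_rot': array([ 1.16629079e-01,  9.93175029e-01, -9.97859559e-04, -1.52284675e-04]), 'ft_force': array([0.05733863, 0.11443413, 0.7052217 ]), 'torque': array([-0.03608616, -0.02809278, -0.01043003]), 'finger_force': 0.0, 'gripper_width': 1.0024273034954334}
```

View pics/scene0.png

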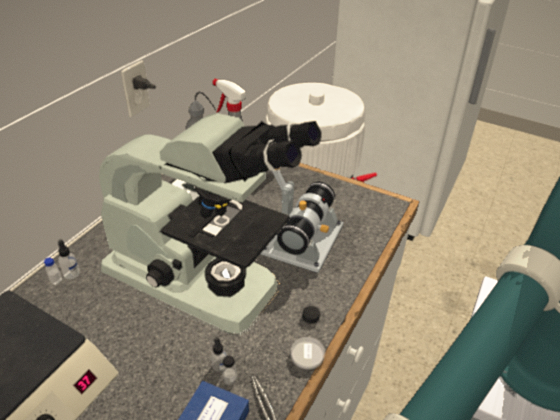

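View pics/side0.png

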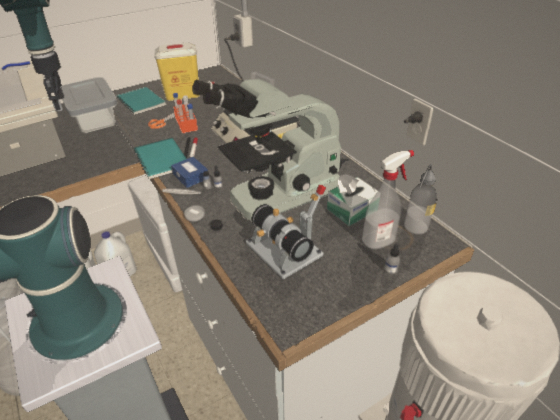

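Scene: cradle/barrel at about (308,222), latch upright near (288,190). Side: barrel at about (283,233), red tab near (321,190), cap (217,225), dish (195,213). I'll triangulate these and look at enlarged crops.

```bash
cat > h.py <<'E'
import numpy as np, cv2
from cell import arm, imaging
from scipy.spatial.transform import Rotation as Ro
def ray(c,p):
    K=c["intrinsics"]; d=np.array([(p[0]-K[0,2])/K[0,0],(p[1]-K[1,2])/K[1,1]]); u=d.copy()
    for _ in range(20): u=d/(1+c["k1"]*(u@u))
    R,t=np.array(c["R"]),np.array(c["t"])
    v=R.T@np.r_[u,1]; return -R.T@t, v/np.linalg.norm(v)
def plane(c,p,z):
    o,v=ray(c,p); return o+v*(z-o[2])/v[2]
def tri(*cp):
    A=np.zeros((3,3));b=np.zeros(3);L=[]
    for c,p in cp:
        o,v=ray(c,p);M=np.eye(3)-np.outer(v,v);A+=M;b+=M@o;L.append((o,M))
    X=np.linalg.solve(A,b); return X,[round(float(np.linalg.norm(M@(X-o))),1) for o,M in L]
def proj(c,X):
    x=np.array(c["R"])@X+c["t"];u=x[:2]/x[2];u=u*(1+c["k1"]*(u@u));K=c["intrinsics"]
    return u*[K[0,0],K[1,1]]+[K[0,2],K[1,2]]
def crop(im,x0,y0,x1,y1,k): return cv2.resize(im[y0:y1,x0:x1],None,fx=k,fy=k,interpolation=cv2.INTER_CUBIC)[:,:,::-1]
E
python3 - <<'E'
from h import *
S=cv2.imread("pics/scene0.png")[:,:,::-1];D=cv2.imread("pics/side0.png")[:,:,::-1]
a=crop(S,240,150,360,285,4);b=crop(D,235,170,345,285,4)
h=max(a.shape[0],b.shape[0]);o=np.zeros((h,a.shape[1]+b.shape[1]-140+0,3),np.uint8) if 0 else None
b=b[:, :320+0] if 0 else b
can=np.zeros((540,920,3),np.uint8);can[:540,:480]=a;can[:460,480:920]=b
cv2.imwrite("pics/c1.png",cv2.resize(can,(800,470)))
cs,cd=imaging.calibration("scene"),imaging.calibration("side")
print(tri((cs,(308,222)),(cd,(283,233))))
print(plane(cs,(311,314),7),plane(cd,(217,225),7),plane(cs,(308,353),7),plane(cd,(195,213),7))
E
```

```text
(array([531.12743442, -62.41472576,  59.39628909]), [5.7, 5.7])
[424.28364944 123.02008289   7.        ] [425.861453   118.92226357   7.        ] [389.97284322 204.29327994   7.        ] [393.7061232 203.3044673   7.       ]
```

View pics/c1.png

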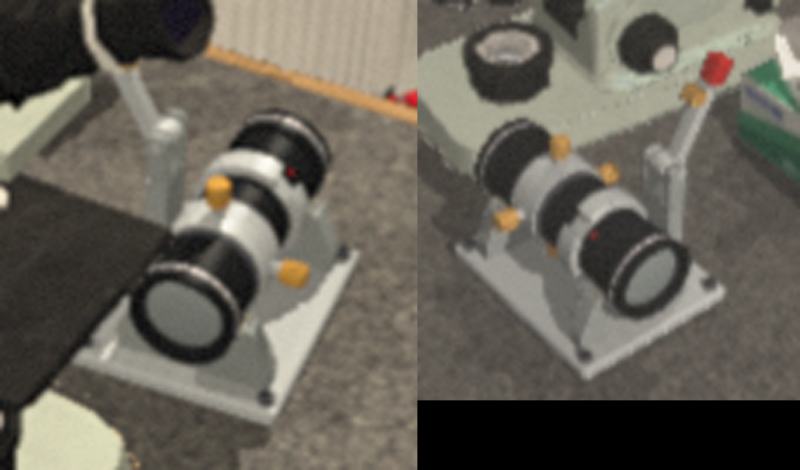

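Scene crop: brass heads at (219,192) and (293,272), red dot (291,172). Side crop: heads at (560,145), (608,174), (507,219), dot (593,234), red tab (716,68). I'll segment and triangulate them.

```bash
python3 - <<'E'
from h import *
S=cv2.imread("pics/scene0.png");D=cv2.imread("pics/side0.png")
cs,cd=imaging.calibration("scene"),imaging.calibration("side")
def blobs(im,roi,lo,hi,n):
    x0,y0,x1,y1=roi;h=cv2.cvtColor(im[y0:y1,x0:x1],cv2.COLOR_BGR2HSV)
    m=cv2.inRange(h,lo,hi)
    if lo[0]==0: m|=cv2.inRange(h,(172,lo[1],lo[2]),(180,255,255))
    k,_,st,ce=cv2.connectedComponentsWithStats(m)
    for i in range(1,k):
        if st[i,4]>=3: print(n,ce[i].round(1)+[x0,y0],st[i,4],)
blobs(S,(265,160,345,275),(12,130,90),(28,255,255),"S brass");blobs(D,(235,180,330,280),(12,130,90),(28,255,255),"D brass")
blobs(S,(265,110,345,275),(0,140,60),(6,255,255),"S red");blobs(D,(235,170,330,280),(0,140,60),(6,255,255),"D red")
f=lambda u,v:(240+u/3.478,150+v/3.48)
g=lambda u,v:(235+(u-417.4)/3.478,170+v/3.48)
for nm,p in dict(Bnear=f(268,418),Bright=f(357,255)).items(): print("S",nm,plane(cs,p,7))
for nm,p in dict(near=g(587,375),right=g(722,292),left=g(457,247)).items(): print("D",nm,plane(cd,p,7))
print("end L", f(188,308),"end R",g(650,280))
E
```

```text
S brass [304.8 165.8] 13
S brass [314.1 168.9] 14
S brass [330.  173.7] 3
S brass [334.6 175.4] 5
S brass [341.6 177.6] 11
S brass [302.5 204.7] 58
S brass [324.  228.1] 48
D brass [314.2 196.8] 16
D brass [275.4 211.6] 21
D brass [289.9 219.4] 15
D brass [260.3 232.6] 22
S red [323.3 199. ] 7
D red [320.6 189.1] 53
S Bnear [464.56958237  12.99336115   7.        ]
S Bright [ 478.11394065 -152.24946958    7.        ]
D near [ 480.83776769 -153.34206159    7.        ]
D right [ 612.56306956 -137.93438483    7.        ]
D left [465.53288836  14.96419668   7.        ]
end L (294.05405405405406, 238.5057471264368) end R (301.87751581368605, 250.45977011494253)
```

```bash
cat >> h.py <<'E'
z=np.array([.0865,-.996,0]);z/=np.linalg.norm(z);x=np.array([0,0,1.]);y=np.cross(z,x)
C=np.c_[x,y,z];O=np.array([533.1,-64.2,72])
cr=lambda X:(C.T@(X-O)).round(1)
w=lambda *a:O+C@np.array(a,float)
E
python3 - <<'E'
from h import *
cs,cd=imaging.calibration("scene"),imaging.calibration("side")
for n,a,b in(("top",(302.5,204.7),(275.4,211.6)),("near",(324,228.1),(260.3,232.6)),("dot",(323.3,199),(285.5,237.2))):
    X,e=tri((cs,a),(cd,b));c=cr(X);print(n,X.round(1),e,c,np.hypot(*c[:2]).round(1),np.degrees(np.arctan2(c[1],c[0])).round(1))
o,v=ray(cd,(320.6,189.1))
for yy in range(-110,-50,10):
    # tab: point where ray at cradle z=28
    pass
t=(28-(o-O)@z)/(v@z);c=cr(o+v*t);print("tab",c,np.degrees(np.arctan2(c[0]-38,c[1]+58)))
t=(28-(ray(cd,(314.2,196.8))[0]-O)@z)/(ray(cd,(314.2,196.8))[1]@z);print("key",cr(o+ray(cd,(314.2,196.8))[1]*t))
for th in(0,):
    for a in (45,135,-135,-45):print(a)
c=imaging.calibration("wrist");s=arm.read_state();R=Ro.from_quat(s["tcp_rot"]).as_matrix()
print(R.round(2)); Rc=np.array(c["R"]);pc=-Rc.T@np.array(c["t"]);print("cam in tool",R.T@(pc-s["position"]),"axes",(R.T@Rc.T).round(2))
E
```

```text
top [529.9 -37.2 120.1] [0.3, 0.3] [ 48.1   0.9 -27.2] 48.1 1.1
near [480.  -41.9  75. ] [0.2, 0.2] [  3.   50.9 -26.8] 51.0 86.6
dot [ 514.5 -108.4   93.7] [0.4, 0.4] [21.7 22.3 42.4] 31.1 45.8
tab [ 106.2 -100.1   28. ] 121.68711869424666
key [ 91.4 -79.9  28. ]
45
135
-135
-45
[[-0.97  0.23 -0.  ]
 [ 0.23  0.97 -0.  ]
 [ 0.   -0.   -1.  ]]
cam in tool [  80.08868909    0.2369629  -142.40515971] axes [[-0.   -0.95 -0.32]
 [ 1.   -0.    0.  ]
 [-0.   -0.32  0.95]]
```

```bash
python3 - <<'E'
from h import *
cs,cd=imaging.calibration("scene"),imaging.calibration("side")
S=cv2.imread("pics/scene0.png")[:,:,::-1];D=cv2.imread("pics/side0.png")[:,:,::-1]
a=crop(S,90,80,370,340,1.43);b=crop(D,180,50,360,217,2.22)
can=np.zeros((372,800,3),np.uint8);can[:a.shape[0],:400]=a[:,:400];can[:b.shape[0]-0,400:]=b[:372,:400]
cv2.imwrite("pics/c2.png",can)
E
```

```text
(no output)
```

View pics/c2.png

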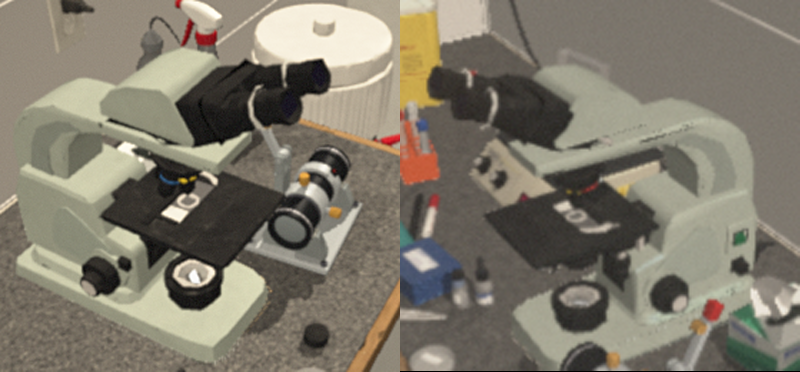

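```bash
python3 - <<'E'
from h import *
cs,cd=imaging.calibration("scene"),imaging.calibration("side")
f=lambda u,v:(90+u/1.43,80+v/1.43)
g=lambda u,v:(180+(u-400)/2.22,50+v/2.22)
for n,a,b in(("eyeL",(285,108),(437,82)),("eyeR",(318,75),(475,105)),("stageNR",(283,205),(545,268)),("stageNL",(225,262),(485,215)),("stageFR",(165,165),(658,235)),("headcorner",(185,143),(570,148))):
    X,e=tri((cs,f(*a)),(cd,g(*b)));print(n,X.round(),e,cr(X))
print(proj(cs,w(40,-80,28)))
for n,p in dict(base_r=(268,285),base_n=(210,362)).items():print(n,plane(cs,f(*p),30),)
for n,p in dict(l=(515,322),foc=(582,370)).items():print(n,plane(cd,g(*p),30))
# expected latch tab for various angles vs side image
for a in(1.75,1.85,1.95,2.05):print(a,proj(cd,w(38+80*np.sin(a)+6*np.cos(a),-58+80*np.cos(a)+6*np.sin(a),28)).round(1),w(38+92*np.sin(a),-58+92*np.cos(a),28).round())
E
```

```text
eyeL [448. 191. 393.] [0.6, 0.6] [ 321.2   62.4 -261.3]
eyeR [455. 113. 391.] [4.5, 4.5] [ 319.    62.5 -183.2]
stageNR [506.  86. 178.] [7.7, 7.7] [ 106.3   13.9 -151.8]
stageNL [500. 221. 191.] [0.3, 0.3] [ 118.9    8.4 -287.1]
stageFR [678.  89. 170.] [0.9, 0.9] [  98.  -157.2 -140.6]
headcorner [592. 159. 283.] [2.5, 2.5] [ 211.5  -77.8 -217.1]
[277.66952373 183.68984506]
base_r [513.25952712  95.57043101  30.        ]
base_n [512.12721309 244.70714464  30.        ]
l [514.1127711  194.22397368  30.        ]
foc [540.62770052  57.21360792  30.        ]
1.75 [310.4 191.1] [610. -86. 201.]
1.85 [312.8 190.7] [619. -85. 198.]
1.95 [315.2 190.5] [627. -84. 195.]
2.05 [317.4 190.7] [636. -83. 192.]
```

```bash
python3 drive.py '[{"wz":-0.16}, {"wz":-0.16}]' 0.0; python3 - <<'E'
from h import *
s=arm.read_state();R=Ro.from_quat(s["tcp_rot"]).as_matrix();T=lambda X:(R.T@(X-s["position"])).round(1)
print("cr",cr(s["position"]),(C.T@R).round(3))
print("via",T(np.array([370,130,240])),"over",T(w(165,-10,28)),"behind",T(w(165,-138,28)))
cd=imaging.calibration("side");print("box",plane(cd,(330,222),0),plane(cd,(345,178),60),"bottle",plane(cd,(392,270),0))
E
```

```text
clock: 0.35
position: [156.3, 656.2, 230.5]
tcp_rot: [-0.046, 0.999, -0.001, -0.0]
ft_force: [0.0, 0.7, -0.3]
gripper_width: 0.603
finger_force: 0.0
cr [ 158.5  313.1 -750.3] [[ 0.    -0.001 -1.   ]
 [ 1.     0.005  0.   ]
 [ 0.005 -1.     0.001]]
via [-164.8 -543.5   -8.9] over [-319.3 -779.9   -5.7] behind [-447.3 -780.5   -5.8]
box [711.93090485 -39.2128509    0.        ] [829.38212596  46.85542794  60.        ] bottle [ 733.43155854 -276.53905635    0.        ]
```

```bash
python3 drive.py '[{"tx":-16, "ty":-54, "tz":-1}, {"tx":-16, "ty":-54, "tz":-1}, {"tx":-16, "ty":-54, "tz":-1}, {"tx":-16, "ty":-54, "tz":-1}, {"tx":-16, "ty":-54, "tz":-1}, {"tx":-16, "ty":-54, "tz":-1}, {"tx":-16, "ty":-54, "tz":-1}, {"tx":-16, "ty":-54, "tz":-1}, {"tx":-16, "ty":-54, "tz":-1}, {"tx":-16, "ty":-54, "tz":-1}]'; python3 - <<'E'
from h import *
s=arm.read_state();R=Ro.from_quat(s["tcp_rot"]).as_matrix();T=lambda X:(R.T@(X-s["position"])).round(1)
print("cr",cr(s["position"]),"over",T(w(165,-10,28)),"behind",T(w(165,-138,28)))
E
```

```text
clock: 1.6
position: [362.3, 130.7, 241.2]
tcp_rot: [-0.043, 0.999, 0.0, 0.0]
ft_force: [0.3, 0.6, -0.2]
gripper_width: 0.002
finger_force: 0.0
cr [ 169.2  153.3 -208.9] over [-163.3 -236.9    4.2] behind [-291.3 -236.9    4.3]
```

```bash
python3 drive.py '[{"tx":-10, "ty":-47}, {"tx":-10, "ty":-47}, {"tx":-10, "ty":-47}, {"tx":-10, "ty":-48}, {"tx":-10, "ty":-48}, {"tx":-30}, {"tx":-40}, {"tx":-10}, {}]'; python3 - <<'E'
from h import *
s=arm.read_state();R=Ro.from_quat(s["tcp_rot"]).as_matrix();T=lambda X:(R.T@(X-s["position"])).round(1)
c=imaging.calibration("wrist");im=imaging.camera("wrist");cv2.imwrite("pics/w1.png",im[:,:,::-1])
print("cr",cr(s["position"]),"behind",T(w(165,-138,28)))
for n,p in dict(O=(0,0,0),tab=(106,-100,28),piv=(46,-58,28),top=(48,0,-27),near=(0,48,-27)).items():print(n,proj(c,w(*p)).round())
E
```

```text
clock: 2.72
position: [511.8, -92.3, 240.6]
tcp_rot: [-0.043, 0.999, 0.0, -0.001]
ft_force: [-1.5, -0.6, -0.2]
gripper_width: -0.001
finger_force: 0.0
cr [168.6  23.6  26.2] behind [-161.6   -1.9    3.3]
O [306. 210.]
tab [281. 353.]
piv [282. 277.]
top [338. 226.]
near [333. 168.]
```

View pics/w1.png

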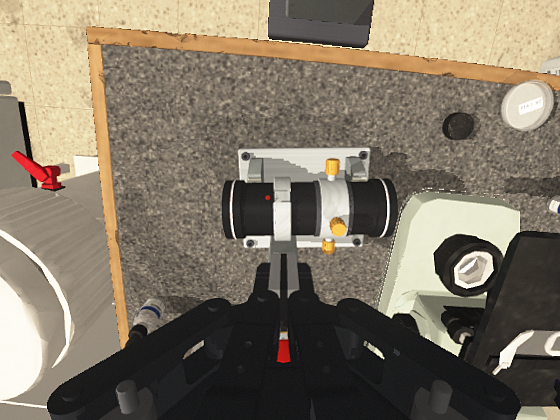

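The wrist view confirms the frame. The top screw is at (338,226), the near screw at (333,168), the dot at (267,198) and the red tab at (283,350), all close to the predictions. Next I go behind the latch.

```bash
python3 drive.py '[{"tx":-40}, {"tx":-40}, {"tx":-40}, {"tx":-42, "ty":-2}, {}, {"tz":35}, {"tz":35}, {}]'; python3 drive.py '[{"tx":10}, {"tx":10}, {}]'; python3 - <<'E'
from h import *
s=arm.read_state();print("cr",cr(s["position"]))
cv2.imwrite("pics/d1.png",crop(imaging.camera("side"),235,130,385,280,4))
E
```

```text
clock: 3.78
position: [669.4, -80.1, 167.7]
tcp_rot: [-0.043, 0.999, 0.001, -0.004]
ft_force: [0.1, -0.3, -1.0]
gripper_width: -0.001
finger_force: 0.0
clock: 4.15
position: [654.0, -82.6, 173.6]
tcp_rot: [-0.043, 0.999, -0.0, 0.002]
ft_force: [0.6, -0.7, 0.2]
gripper_width: -0.001
finger_force: 0.3
cr [ 101.6 -118.8   28.8]
```

View pics/d1.png

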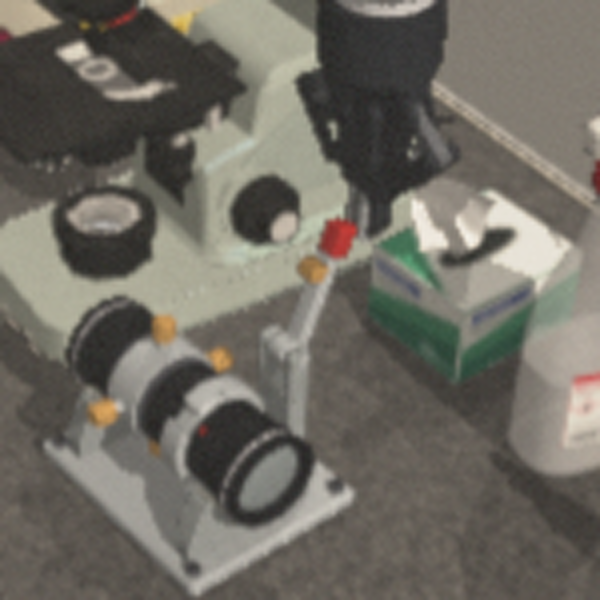

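The fingertip at crop (370,225) is just behind the red tab (338,238). I push the latch over.

```bash
python3 drive.py '[{"tx":8, "tz":4}, {"tx":8, "tz":4}, {"tx":8}, {"tx":8}, {"tx":8}, {"tx":8}, {"tx":6}, {"tx":6}, {}, {}]'; python3 - <<'E'
from h import *
s=arm.read_state();print("cr",cr(s["position"]))
cv2.imwrite("pics/d2.png",crop(imaging.camera("side"),235,130,385,280,4))
E
```

```text
clock: 5.45
position: [594.2, -87.5, 163.3]
tcp_rot: [-0.043, 0.999, -0.0, 0.0]
ft_force: [-0.4, -0.3, 0.2]
gripper_width: 0.0
finger_force: 0.0
cr [ 91.3 -58.8  28.5]
```

View pics/d2.png

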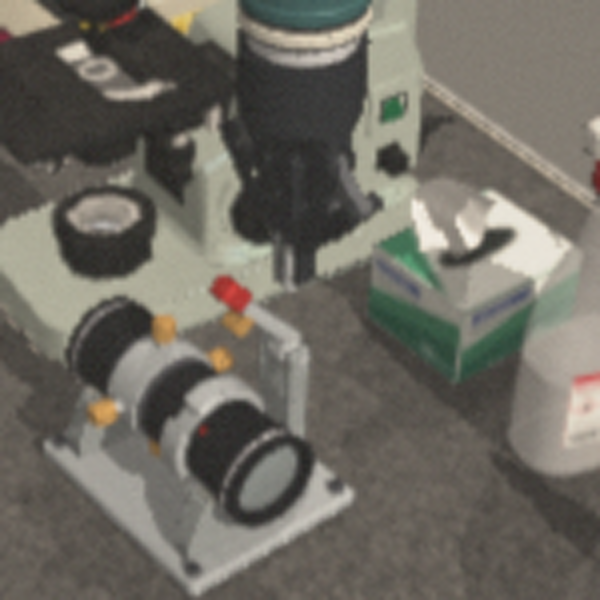

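The latch has passed upright and is falling by its own weight (tab at (232,292)). I move over to the robot side of the top screw.

```bash
python3 drive.py '[{"ty":10, "tz":-15}, {"tx":10, "ty":23}, {"tx":25, "ty":23}, {"tx":28}, {"tx":28}, {"tz":15}, {"tz":25}, {"tz":24}, {}, {}]'; python3 - <<'E'
from h import *
s=arm.read_state();print("cr",cr(s["position"]))
cv2.imwrite("pics/d3.png",crop(imaging.camera("side"),235,130,385,280,4))
E
```

```text
clock: 6.75
position: [499.2, -39.1, 114.6]
tcp_rot: [-0.043, 0.999, 0.0, 0.0]
ft_force: [-0.1, -0.4, -0.1]
gripper_width: 0.001
finger_force: 0.0
cr [ 42.6  31.6 -27.9]
```

View pics/d3.png

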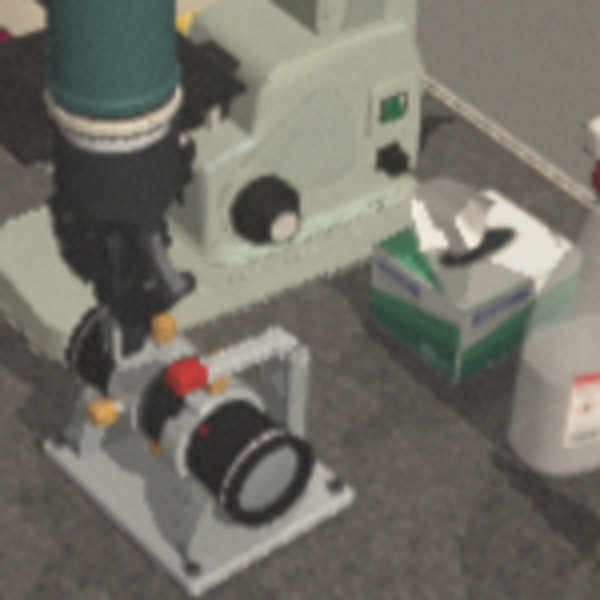

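The latch rests on the flange (tab at (187,376)) and the finger stands beside the top screw (165,328). I push.

```bash
python3 drive.py '[{"tx":-6}, {"tx":-5}, {"tx":-4}, {"tx":-4}, {"tx":-4}, {"tx":-4}, {}]';python3 drive.py '[{"tx":-3, "tz":1}, {"tx":-3}, {"tx":-3, "tz":1}, {"tx":-3}, {}]'; python3 - <<'E'
from h import *
s=arm.read_state();print("cr",cr(s["position"]))
im=imaging.camera("side");cv2.imwrite("pics/d4.png",crop(im,235,130,385,280,4))
h=cv2.cvtColor(im[205:265,245:320],cv2.COLOR_RGB2HSV)
for nm,m in(("red",cv2.inRange(h,(0,140,60),(6,255,255))|cv2.inRange(h,(172,140,60),(180,255,255))),("brass",cv2.inRange(h,(12,130,90),(28,255,255)))):
    k,_,st,ce=cv2.connectedComponentsWithStats(m);print(nm,[(ce[i].round(1)+[245,205],st[i,4]) for i in range(1,k)])
cd=imaging.calibration("side")
for a in(45,30,20,10,0):
    t=np.radians(a);b=t+np.pi/4;print(a,"dot",proj(cd,w(30*np.cos(t),30*np.sin(t),42)).round(1),"near screw",proj(cd,w(48*np.cos(b),48*np.sin(b),-26)).round(1))
for a in(0,.1):print(a,proj(cd,w(38+80*np.sin(a)+6,-58+80*np.cos(a),28)).round(1))
E
```

```text
clock: 7.68
position: [525.7, -37.1, 113.9]
tcp_rot: [-0.043, 0.999, 0.0, -0.0]
ft_force: [-0.9, -0.4, 0.3]
gripper_width: 0.003
finger_force: 0.9
clock: 8.3
position: [537.9, -36.1, 112.3]
tcp_rot: [-0.043, 0.999, 0.0, 0.0]
ft_force: [-1.9, 0.3, -0.0]
gripper_width: -0.001
finger_force: 1.0
cr [ 40.3  -7.2 -27.6]
red [(array([281. , 223.8]), np.int32(66)), (array([290., 233.]), np.int32(1))]
brass [(array([284.2, 211.1]), np.int32(11)), (array([262. , 224.3]), np.int32(26)), (array([288.8, 226.4]), np.int32(5)), (array([266.6, 242.8]), np.int32(8))]
45 dot [285.6 237.2] near screw [261.4 233.2]
30 dot [287.6 234.7] near screw [261.7 229.4]
20 dot [289.1 233.3] near screw [262.5 226.6]
10 dot [290.7 232. ] near screw [263.8 223.8]
0 dot [292.4 231. ] near screw [265.4 221.1]
0 [281.9 227.5]
0.1 [282. 225.]
```

```bash
cat > t.py <<'E'
from h import *
s=arm.read_state();print("cr",cr(s["position"]),s["ft_force"].round(1))
im=imaging.camera("side");h=cv2.cvtColor(im[205:265,245:320],cv2.COLOR_RGB2HSV)
for nm,m in(("red",cv2.inRange(h,(0,140,60),(6,255,255))|cv2.inRange(h,(172,140,60),(180,255,255))),("brass",cv2.inRange(h,(12,130,90),(28,255,255)))):
    k,_,st,ce=cv2.connectedComponentsWithStats(m);print(nm,[((ce[i]+[245,205]).round(1).tolist(),int(st[i,4])) for i in range(1,k)])
E
python3 drive.py '[{"tx":-2}, {"tx":-2}, {"tx":-2}, {}]';python3 t.py; python3 drive.py '[{"tx":-1}, {"tx":-1}, {"tx":-1}, {}]';python3 t.py
```

```text
clock: 8.85
position: [544.2, -35.6, 112.6]
tcp_rot: [-0.043, 0.999, -0.0, 0.001]
ft_force: [-1.0, -0.5, 0.4]
gripper_width: -0.002
finger_force: 0.6
cr [ 40.6 -13.6 -27.5] [-1.  -0.5  0.4]
red [([280.7, 224.7], 67)]
brass [([285.5, 211.5], 8), ([262.9, 222.9], 28), ([288.8, 226.8], 5), ([265.3, 241.9], 16)]
clock: 9.4
position: [546.4, -35.4, 112.2]
tcp_rot: [-0.043, 0.999, 0.0, -0.0]
ft_force: [-1.8, -0.1, 0.5]
gripper_width: -0.003
finger_force: 0.9
cr [ 40.2 -15.8 -27.6] [-1.8 -0.1  0.5]
red [([280.5, 226.2], 68), ([291.0, 232.0], 1)]
brass [([285.9, 211.7], 10), ([263.3, 222.2], 27), ([289.2, 227.8], 4), ([264.8, 241.5], 13)]
```

```bash
python3 drive.py '[{"tx":-1}, {"tx":-1}, {}]';python3 t.py; python3 drive.py '[{"tx":-1}, {"tx":-1}, {}]';python3 t.py
```

```text
clock: 9.82
position: [548.6, -35.2, 112.3]
tcp_rot: [-0.043, 0.999, 0.0, 0.0]
ft_force: [-1.9, 0.6, -0.4]
gripper_width: 0.003
finger_force: 0.8
cr [ 40.3 -17.9 -27.6] [-1.9  0.6 -0.4]
red [([280.5, 226.0], 70), ([291.5, 232.0], 2)]
brass [([286.1, 211.8], 8), ([263.7, 221.8], 24), ([288.8, 228.2], 4), ([264.6, 241.4], 14)]
clock: 10.25
position: [550.6, -35.0, 112.3]
tcp_rot: [-0.043, 0.999, 0.0, 0.0]
ft_force: [-1.5, -0.2, 0.8]
gripper_width: -0.001
finger_force: 0.8
cr [ 40.3 -19.9 -27.6] [-1.5 -0.2  0.8]
red [([280.4, 226.1], 68), ([292.0, 232.0], 1)]
brass [([286.1, 212.3], 7), ([263.9, 221.4], 23), ([289.2, 228.0], 4), ([264.5, 241.0], 16)]
```

```bash
python3 drive.py '[{"tx":-1}, {"tx":-1}, {}]';python3 t.py; python3 drive.py '[{"tx":-1}, {}]';python3 t.py
```

```text
clock: 10.68
position: [552.5, -34.8, 112.3]
tcp_rot: [-0.043, 0.999, -0.0, 0.0]
ft_force: [-1.3, -0.0, 0.6]
gripper_width: 0.0
finger_force: 0.8
cr [ 40.3 -21.9 -27.6] [-1.3 -0.   0.6]
red [([280.5, 226.1], 68), ([292.0, 232.0], 1)]
brass [([286.1, 212.6], 8), ([264.2, 220.8], 25), ([289.7, 227.7], 3), ([264.2, 241.2], 19)]
clock: 10.98
position: [553.5, -34.8, 112.3]
tcp_rot: [-0.043, 0.999, 0.0, 0.0]
ft_force: [-1.7, 0.0, 1.6]
gripper_width: -0.002
finger_force: 0.9
cr [ 40.3 -22.8 -27.6] [-1.7  0.   1.6]
red [([280.3, 226.1], 68), ([292.0, 232.0], 1)]
brass [([286.5, 212.3], 10), ([264.4, 220.7], 25), ([289.7, 227.7], 3), ([264.3, 241.2], 18)]
```

```bash
for i in 1 ; do python3 drive.py '[{"tx":-1}, {}]'|sed -n '2p;4p'; python3 drive.py '[{"tx":-1}, {}]'|sed -n '2p;4p';python3 drive.py '[{"tx":-1}, {}]'|sed -n '2p;4p';done; python3 t.py; python3 - <<'E'
from h import *
cv2.imwrite("pics/d5.png",np.hstack([crop(imaging.camera("side"),245,190,320,280,5),crop(imaging.camera("scene"),265,150,345,240,5)]))
E
```

```text
position: [554.0, -34.7, 112.2]
ft_force: [-4.0, -1.0, 0.8]
position: [554.3, -34.7, 112.0]
ft_force: [-5.8, -1.1, 3.2]
position: [554.4, -34.6, 111.8]
ft_force: [-7.1, -1.1, 4.7]
cr [ 39.8 -23.8 -27.6] [-7.1 -1.1  4.7]
red [([280.4, 226.1], 67), ([292.0, 232.0], 1)]
brass [([286.7, 212.2], 11), ([264.4, 220.2], 27), ([289.7, 227.7], 3), ([264.1, 241.1], 18)]
```

View pics/d5.png

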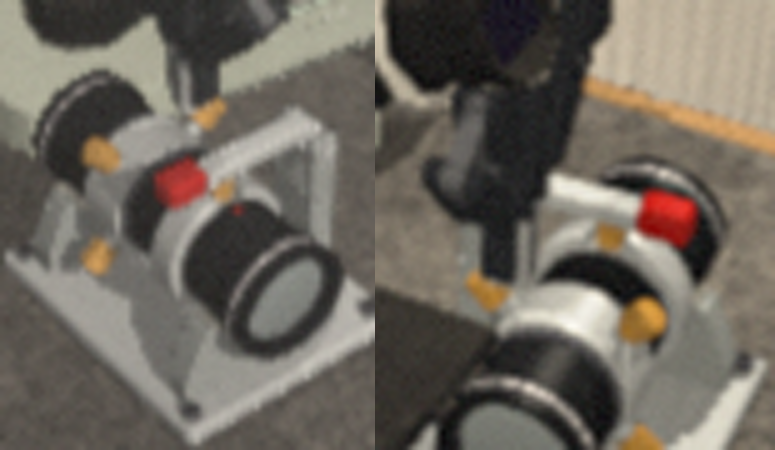

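The force rose to 8 N with the tab down about 2.3 px, which matches the key's full drop, and the barrel is stopped. I back off and check.

```bash
python3 drive.py '[{"tx":10}, {"tx":20}, {"tx":10, "tz":-20}, {"tz":-40}, {"tz":-40}, {}, {}]'; python3 t.py; python3 - <<'E'
from h import *
cs,cd=imaging.calibration("scene"),imaging.calibration("side")
P=[]
for n,roi in(("scene",(310,175,345,215)),("side",(265,205,290,240))):
    im=imaging.camera(n);x0,y0,x1,y1=roi;h=cv2.cvtColor(im[y0:y1,x0:x1],cv2.COLOR_RGB2HSV)
    m=cv2.inRange(h,(0,140,60),(6,255,255))|cv2.inRange(h,(172,140,60),(180,255,255))
    k,_,st,ce=cv2.connectedComponentsWithStats(m);i=1+np.argmax(st[1:,4]);P.append(ce[i]+[x0,y0]);print(n,P[-1],st[i,4])
X,e=tri((cs,P[0]),(cd,P[1]));print("tab",cr(X),e)
cv2.imwrite("pics/d6.png",np.hstack([crop(imaging.camera("side"),245,190,320,280,5),crop(imaging.camera("scene"),265,150,345,240,5)]))
E
```

```text
clock: 12.8
position: [516.8, -37.9, 212.4]
tcp_rot: [-0.043, 0.999, -0.0, 0.001]
ft_force: [-0.0, -0.4, 0.1]
gripper_width: 0.0
finger_force: 0.0
cr [140.4  14.  -27.6] [-0.  -0.4  0.1]
red [([280.4, 226.0], 66)]
brass [([285.9, 211.7], 18), ([264.5, 220.3], 26), ([289.5, 228.0], 2), ([264.2, 241.2], 19)]
scene [323.40740741 192.91666667] 108
side [280.5        225.90909091] 66
tab [50.2 26.  27. ] [0.5, 0.5]
```

View pics/d6.png

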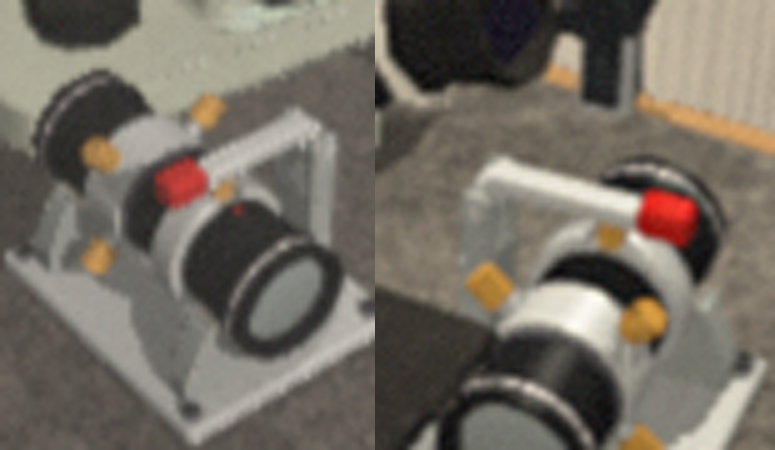

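The tab triangulates level (about 50 mm up, where level and home is expected and riding would be about 58). The screws stand at ±45° and nothing is being touched.

```bash
python3 -c "
from cell import arm, imaging
print(arm.sign_off())"
```

```text
the job is handed in; nothing more can be done
None
```

I handed the job in at about 13 s. By my measurements the latch is down with its key home in the keyway: the tab lies level and the barrel stopped turning at about 8 N. The barrel is still down in its V-rests, and the arm is clear. I kept clear of the cap, dish and bottle but didn't measure them again at the end. `sign_off` returned no verdict.

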